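# Throw the feed lever into the marked notch

## Robot

A 7-joint arm with a two-finger parallel gripper is mounted at the origin on the work surface. World frame = base frame: x ahead of the robot, y to its left, z up, the work surface at z = 0. Lengths are in m, angles in rad, forces in N, time in s.
With the tool pointing down it reaches from about 0.425 to 0.875 m from the base axis. Payload 9.9 kg.
Tool frame: the origin (TCP) lies midway between the tips of the shut fingers; the grasp point (between the pads) lies 19 mm behind it; z points along the fingers, y is the line along which they close (so a half turn about z gives the same grasp; the last joint's range is limited). The gripper opens to 85 mm and grips with 20 to 120 N. Pads are 22 mm wide; open, the fingers measure 114 mm over their backs; the gripper's body (76 mm by 85 mm) begins 54 mm behind the grasp point. The pads swing forward as they close: fully open they stand 13 mm farther back than shut.
Start: joints at [1.023, 0.576, 0.025, 1.437, -0.015, 1.129, -0.057], TCP at [0.302, -0.604, 0.231] pointing down, gripper open.
Joint ranges: [-2.76, 2.76], [-0.34, 2.15], [-1.52, 1.57], [0.19, 2.46], [-1.09, 4.23], [0.17, 1.99], [-2.82, 2.82]. Speed limits (rad/s): [2.22, 2.22, 3.01, 3.01, 3.14, 3.14, 3.14].

## Interface

Orientations are given as a unit quaternion [x, y, z, w].
In Python, from bench import sensors, grab_frame, camera_params, finish_job, models gives the robot as it stands.
- The arm moves only by the tool arm_command, never from a script. Its arguments are lists of equal length, an entry for each row: "translation": the shift along the tool's x, y, z in mm, a list of three; "rot": the turn, a rotation vector about the tool's x, y, z in degrees, a list of three. In form: {"translation": [[x, y, z], ...], "rot": [[ax, ay, az], ...]}. A call has 1 to 12 rows; each row is the pose to reach, as a shift and turn from the pose commanded when the call began, along the tool's axes at that moment; what a row does not reach only later rows make up. A row lasts 1/12 s, in which the tool goes at most 41.7 mm and 7.16 degrees, less where a joint would pass 70% of its speed; a pose out of reach is approached as far as the arm can. A call with a gripper value outside its range is refused whole. "claw" is the closure, from 0 (fully open) to 1 (shut), set as the call begins (left out, the last holds). The fingers move at their own pace and stop on an object; "newtons" is the grip in N (left out, the last holds). Time passes only in rows, so rows that repeat a pose let the fingers close. It gives the time, the measured TCP pose, the force, the opening and the grip force at its end, in the units of the state.
- sensors.read_state(): the state, without advancing time (a new reading comes with each control period).
- grab_frame(name): name is "scene" or "top" or "wrist"; returns the picture (420x560x3 uint8, red, green, blue); there is no depth.
- camera_params(name): a dict with "fx", "fy", "cx", "cy" (pixels), "dist" ([k1, k2, p1, p2, k3] as OpenCV has them; the pictures are not rectified), "T" (4x4, takes a point from camera to world coordinates). Camera axes: x right, y down, z forward; pixel columns grow to the right and rows downward; lengths in m; the calibration is good to about 2 mm. A picture is of the moment at which its call begins: read the wrist's pose just before it. camera_params takes no time and is no camera call; for the wrist camera it gives the pose at the moment of the call.
- finish_job(): hands the job in; it is judged then, once.
Trained networks look in the newest picture that a camera, given by its name, has taken for a name from the list of things; names that differ only in an ending like _2 or _b are one class to them, and where a whole thing is asked for, a point or a joint stands for the part that bears it (a point fixed in the world has none). Each returns a list of dicts, best first, with "p" (0 to 1); they miss things now and then, are a little off and sometimes report something else, mostly with a low value. They report only what shows in the picture. A call takes as long as a camera call.
- models.boxes_of(camera, name): "point" ([x, y, z] in m, in world coordinates, good to about 4 mm: the middle of the surface that is visible of it).
- models.mark_of(camera, name): "point" ([x, y, z] in m, in world coordinates, good to about 4 mm: a listed point, or the origin of a listed thing).
The state is a dict: "time_s": time; "joint_positions": joint angles; "qd": joint speeds; "tau": joint torques, N m; "position": TCP position; "tool_rot": TCP orientation; "ft_force": force on the tool from outside, world axes, zero at the start; "moment": the same for the moment, N m; "width": finger opening in m; "finger_force": force on a finger pad.
Only numpy, scipy, OpenCV 4.12 (cv2) and the standard library are available. Lean on these libraries where they do the work, as an engineer would, in place of code of your own. Each camera call takes 0.05 s, during which the arm holds its last target. There are 200 camera calls.

## Task

Throw the long lever of the grey feed gearbox out of its parking notch and around into the notch marked by the index stud (the hexagon nut with a stud standing up out of it; the other notches have only a flat round plug), so that the lever rests fully home in that notch, pointing at the stud. Leave the short lever on the same gearbox where it is.

Things in the scene. Friction and masses are not known exactly. Their poses are not given: they have to be found in the camera images.
- gearbox: Grey cast gearbox, 330 x 400 mm, fixed; flat deck 80 mm above the bench. Origin: on the bench, on the long lever's vertical pivot axis. Its -x axis (faces the robot, turned up to 23 deg either way) is the middle of a steel rim, radius 150 mm, with four notches at -48, -16, +16 and +48 deg about the pivot from -x (counter-clockwise from above is plus; minus is the robot's left).
- lever_knob (a point): Middle of the long lever's upright black handle: 26 mm across, 120 mm from the pivot, from 110 (top of the arm) to 166 mm above the bench; this point at 142. Its -x axis points outward along the lever, z up. Swings level, stops at -54 and +54 deg; starts near -48 deg (parked, robot's left). A sprung detent snaps it into a notch from 8 deg either side and holds it; up to 5 N moves it on.
- index_stud: Marks the wanted notch: steel hexagon nut 24 mm across flats, 12 mm high, with a 12 mm stud standing 32 mm tall in all, fixed on the deck 178 mm from the pivot in line with the notch. Origin: centre of its underside, 80 mm above the bench. At the -16, +16 or +48 deg notch, never the parking one; the others have flat round plugs 16 mm across, 3 mm high.
- short_knob (a point): Middle of the black handle (18 mm across, 98 to 128 mm above the bench, this point at 115) of the 55 mm short lever on the rear right of the deck, behind the long lever's pivot. It turns easily and must be left alone.

How it is judged:
By the outcome, as a careful person would: the job done as asked, in the order asked, and still so for the second after the job is handed in, with the robot touching nothing.
It also fails if it takes over 35 s, if anything falls off the work surface, if the arm or the gripper's body presses on something with over 40 N, if the wrist force passes 120 N, or if a joint passes its speed limit or range.

## Working session

There is one attempt and no reset: what is moved stays moved. The work goes in short steps, Python scripts to look and compute and a tool call to move; the robot and the scene stay as the last step left them, time stands still between calls to the robot, and variables do not carry over. Pictures are saved under pics/ and viewed, at most 10 in all, crops included, and the job is handed in when it is done.

Besides the shell and the picture viewer there is one more tool, called after "Emit:" in YAML: its name, and indented under it one key for each argument. arm_command: Moves the arm, as the interface text tells. Its arguments: {"type":"object","properties":{"translation":{"type":"array","items":{"type":"array","items":{"type":"number"}}},"rot":{"type":"array","items":{"type":"array","items":{"type":"number"}}},"claw":{"type":"number"},"newtons":{"type":"number"}},"required":["translation","rot"]}

```bash
mkdir -p pics
python3 - <<'E'
from bench import *
import cv2,numpy as np
s=sensors.read_state();print(s['time_s'],s['position'],s['tool_rot'],s['width'])
ims=[]
for c in ['top','scene']:
    im=grab_frame(c);ims.append(im)
    for n in ['gearbox','lever_knob','index_stud','short_knob']:
        print(c,n,[(np.round(d['point'],4).tolist(),round(d['p'],2)) for d in models.mark_of(c,n)[:3]])
    cv2.imwrite(f'pics/{c}.png',im[:,:,::-1])
E
```

```text
0.0 [ 0.3017637  -0.60326825  0.2304453 ] [ 9.73228604e-01  2.29837722e-01 -2.24012257e-04 -8.10327435e-04] 0.08525938231530808
top gearbox [([0.6403, -0.1223, 0.0015], 0.83)]
top lever_knob [([0.5663, -0.0233, 0.1412], 0.58)]
top index_stud [([0.4624, -0.156, 0.0785], 0.47)]
top short_knob [([0.7158, -0.2066, 0.1108], 0.78)]
scene gearbox [([0.6368, -0.12, 0.0007], 0.87)]
scene lever_knob [([0.567, -0.0243, 0.1416], 0.81)]
scene index_stud [([0.4676, -0.156, 0.0778], 0.74)]
scene short_knob [([0.713, -0.2012, 0.116], 0.71), ([0.4671, -0.1577, 0.0799], 0.65)]
```

View pics/top.png

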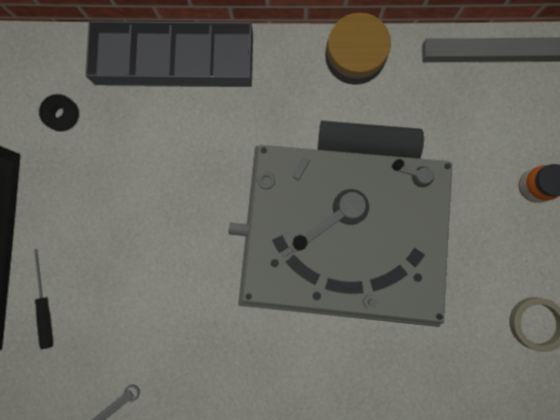

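View pics/scene.png

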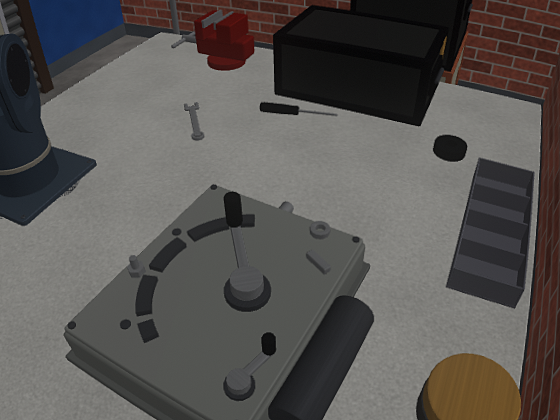

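The stud is at top-image pixel (369,300), the third notch from the left (+16°). The other notches, at (275,263), (317,296) and (418,277), have flat plugs. The lever is parked at -48° with its knob at (300,243). I'll move above the knob first.

Emit:
arm_command:
  translation:
    - [496, -399, 0]
    - [496, -399, 0]
    - [496, -399, 0]
    - [496, -399, 0]
    - [496, -399, 0]
    - [496, -399, 0]
    - [496, -399, 0]
    - [496, -399, 0]
    - [496, -399, 0]
    - [496, -399, 0]
    - [496, -399, 0]
    - [496, -399, 0]
  rot:
    - [0, 0, -100]
    - [0, 0, -100]
    - [0, 0, -100]
    - [0, 0, -100]
    - [0, 0, -100]
    - [0, 0, -100]
    - [0, 0, -100]
    - [0, 0, -100]
    - [0, 0, -100]
    - [0, 0, -100]
    - [0, 0, -100]
    - [0, 0, -100]
  claw: 0
  newtons: 30

```text
time_s: 1.5
position: [0.5107, -0.1473, 0.2317]
tool_rot: [0.553, 0.833, 0.0, 0.0]
ft_force: [0.2, -1.1, -0.6]
width: 0.0854
finger_force: 0.0
```

```bash
cat > h.py <<'E'
from bench import *
import numpy as np
from scipy.spatial.transform import Rotation as R
def to(p,ydeg):
    "shift/turn from the measured pose to TCP p, tool down, tool y at ydeg in world"
    s=sensors.read_state();T=R.from_quat(s['tool_rot'])
    a=np.radians(ydeg);y=np.array([np.cos(a),np.sin(a),0]);z=np.array([0,0,-1.]);
    G=R.from_matrix(np.c_[np.cross(y,z),y,z])
    print('pos',np.round(s['position'],4),'yaw_y',np.round(np.degrees(np.arctan2(*T.as_matrix()[1::-1,1])),1),'q',np.round(s['joint_positions'],2),'t',s['time_s'])
    print('shift',np.round(T.inv().apply(np.array(p)-s['position'])*1e3,1),'rot',np.round((T.inv()*G).as_rotvec(degrees=True),1))
E
python3 -c "
from h import *
to([.567,-.024,.231],36.5)"
```

```text
pos [ 0.5107 -0.1473  0.2317] yaw_y 22.8 q [ 0.51  0.39 -0.45  1.8   0.2   0.99  0.38] t 1.5
shift [91.8 99.7  0.7] rot [  0.    0.  -13.7]
```

Emit:
arm_command:
  translation:
    - [92, 100, 0]
    - [92, 100, 0]
    - [92, 100, 0]
    - [92, 100, 0]
    - [92, 100, 0]
    - [92, 100, 0]
    - [92, 100, 0]
    - [92, 100, 0]
  rot:
    - [0, 0, -14]
    - [0, 0, -14]
    - [0, 0, -14]
    - [0, 0, -14]
    - [0, 0, -14]
    - [0, 0, -14]
    - [0, 0, -14]
    - [0, 0, -14]

```text
time_s: 2.17
position: [0.5668, -0.0278, 0.2312]
tool_rot: [0.451, 0.892, -0.001, 0.0]
ft_force: [-0.2, 0.0, 0.6]
width: 0.0853
finger_force: 0.0
```

Run:
```python
from h import *
import cv2
for c in ['wrist','scene','top']:
    im=grab_frame(c)
    for n in ['gearbox','lever_knob','index_stud']:
        print(c,n,[(np.round(d['point'],4).tolist(),round(d['p'],2)) for d in models.mark_of(c,n)[:2]])
    if c=='wrist': cv2.imwrite('pics/w1.png',im[:,:,::-1])
to([.567,-.024,.123],36.5)
```

```text
wrist gearbox [([0.6375, -0.1232, -0.0027], 0.84)]
wrist lever_knob [([0.5646, -0.0233, 0.1457], 0.89)]
wrist index_stud [([0.4682, -0.158, 0.0811], 0.9)]
scene gearbox [([0.6376, -0.1218, 0.0013], 0.61), ([0.468, -0.1578, 0.0802], 0.43)]
scene lever_knob [([0.563, -0.0261, 0.1419], 0.97)]
scene index_stud [([0.4701, -0.1583, 0.0798], 0.77)]
top gearbox [([0.7138, -0.2051, 0.1146], 0.58)]
top lever_knob []
top index_stud []
pos [ 0.5674 -0.0258  0.2313] yaw_y 36.5 q [ 0.31  0.45 -0.52  1.71  0.25  1.04  0.35] t 2.7667
shift [  1.7   0.8 108.3] rot [ 0. -0.  0.]
```

View pics/w1.png

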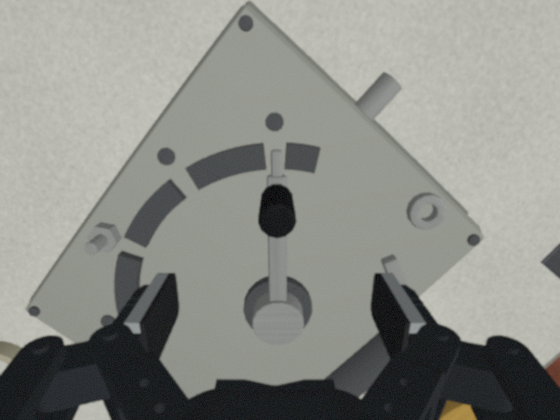

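The wrist view shows the knob at (277,205), midway between the fingers with the lever square to them. The stud is at (105,238), with a plug on each other notch. I'll descend and grip.

Emit:
arm_command:
  translation:
    - [2, 0, 36]
    - [2, 0, 72]
    - [2, 0, 100]
    - [2, 0, 108]
    - [2, 0, 108]
    - [2, 0, 108]
  rot:
    - [0, 0, 0]
    - [0, 0, 0]
    - [0, 0, 0]
    - [0, 0, 0]
    - [0, 0, 0]
    - [0, 0, 0]

```text
time_s: 3.27
position: [0.5667, -0.024, 0.1241]
tool_rot: [0.45, 0.893, 0.0, 0.0]
ft_force: [0.5, -0.4, 0.3]
width: 0.0854
finger_force: 0.0
```

Emit:
arm_command:
  translation:
    - [0, 0, 0]
    - [0, 0, 0]
    - [0, 0, 0]
    - [0, 0, 0]
    - [0, 0, 0]
    - [0, 0, 0]
    - [0, 0, 0]
    - [0, 0, 0]
  rot:
    - [0, 0, 0]
    - [0, 0, 0]
    - [0, 0, 0]
    - [0, 0, 0]
    - [0, 0, 0]
    - [0, 0, 0]
    - [0, 0, 0]
    - [0, 0, 0]
  claw: 1
  newtons: 30

```text
time_s: 3.93
position: [0.5664, -0.0243, 0.124]
tool_rot: [0.45, 0.893, 0.0, 0.0]
ft_force: [-1.2, -0.1, 6.0]
width: 0.0249
finger_force: 29.1
```

Run:
```python
from h import *
s=sensors.read_state();print(s['ft_force'],s['width'],s['finger_force'])
p=s['position'];piv=np.array([.638,-.122])
v=p[:2]-piv;print(np.hypot(*v),np.degrees(np.arctan2(v[1],v[0])))
T=R.from_quat(s['tool_rot'])
# arc about the pivot, row by row
for a in [3,7,12,17,22,27,32,37,42,47,52,57,61,64]:
    Q=R.from_euler('z',a,degrees=True)
    w=np.r_[piv,0]+Q.apply(np.r_[v,0]);w[2]=p[2]
    print(a,np.round(T.inv().apply(w-p)*1e3,0),-a)
```

```text
[-1.20182583 -0.11521051  5.96236693] 0.024890030019774738 29.137658178806305
0.12111601454958197 126.21961228990614
3 [-0. -6. -0.] -3
7 [ -1. -15.  -0.] -7
12 [ -3. -25.  -0.] -12
17 [ -5. -35.  -0.] -17
22 [ -9. -45.  -0.] -22
27 [-13. -55.  -0.] -27
32 [-18. -64.  -0.] -32
37 [-24. -73.  -0.] -37
42 [-31. -81.  -0.] -42
47 [-38. -89.  -0.] -47
52 [-46. -96.  -0.] -52
57 [ -55. -102.   -0.] -57
61 [ -62. -106.   -0.] -61
64 [ -67. -109.   -0.] -64
```

Emit:
arm_command:
  translation:
    - [0, -3, 0]
    - [0, -6, 0]
    - [0, -10, 0]
    - [-1, -15, 0]
    - [-2, -20, 0]
    - [-3, -25, 0]
    - [-4, -30, 0]
    - [-5, -35, 0]
    - [-7, -40, 0]
    - [-9, -45, 0]
    - [-11, -50, 0]
    - [-13, -55, 0]
  rot:
    - [0, 0, -1.5]
    - [0, 0, -3]
    - [0, 0, -5]
    - [0, 0, -7]
    - [0, 0, -9.5]
    - [0, 0, -12]
    - [0, 0, -14.5]
    - [0, 0, -17]
    - [0, 0, -19.5]
    - [0, 0, -22]
    - [0, 0, -24.5]
    - [0, 0, -27]

```text
time_s: 4.93
position: [0.5302, -0.0683, 0.124]
tool_rot: [0.228, 0.974, -0.0, 0.001]
ft_force: [3.4, -2.4, 4.0]
width: 0.0252
finger_force: 29.6
```

Run:
```python
from h import *
s=sensors.read_state();print(s['ft_force'],s['moment'],s['width'],s['finger_force'],s['joint_positions'].round(2) if hasattr(s['joint_positions'],'round') else s['joint_positions'])
p=s['position'];piv=np.array([.638,-.122]);v=p[:2]-piv;print(np.hypot(*v),np.degrees(np.arctan2(v[1],v[0])))
T=R.from_quat(s['tool_rot'])
for a in [126.2+27+x for x in (5,10,15,20,25,30,34,36,38)]:
    w=np.r_[piv+.121*np.array([np.cos(np.radians(a)),np.sin(np.radians(a))]),.124]
    print(a,end=' ');to(w,a-90)
```

```text
[ 3.42088139 -2.44040347  4.01428666] [-0.58711509 -0.45692776  0.09337445] 0.025220143003229296 29.55420345067978 [ 0.45  0.55 -0.61  1.93  0.43  0.8   0.71]
0.12042789547950587 153.5001908642357
158.2 pos [ 0.5302 -0.0683  0.124 ] yaw_y 63.7 q [ 0.45  0.55 -0.61  1.93  0.43  0.8   0.71] t 4.9333
shift [ 0.2 -9.9  0. ] rot [-0.   0.1 -4.5]
163.2 pos [ 0.5302 -0.0683  0.124 ] yaw_y 63.7 q [ 0.45  0.55 -0.61  1.93  0.43  0.8   0.71] t 4.9333
shift [ -1.1 -20.4   0. ] rot [-0.   0.1 -9.5]
168.2 pos [ 0.5302 -0.0683  0.124 ] yaw_y 63.7 q [ 0.45  0.55 -0.61  1.93  0.43  0.8   0.71] t 4.9333
shift [ -3.3 -30.7   0. ] rot [ -0.    0.1 -14.5]
173.2 pos [ 0.5302 -0.0683  0.124 ] yaw_y 63.7 q [ 0.45  0.55 -0.61  1.93  0.43  0.8   0.71] t 4.9333
shift [ -6.4 -40.8   0. ] rot [ -0.    0.1 -19.5]
178.2 pos [ 0.5302 -0.0683  0.124 ] yaw_y 63.7 q [ 0.45  0.55 -0.61  1.93  0.43  0.8   0.71] t 4.9333
shift [-10.3 -50.6   0. ] rot [ -0.    0.1 -24.5]
183.2 pos [ 0.5302 -0.0683  0.124 ] yaw_y 63.7 q [ 0.45  0.55 -0.61  1.93  0.43  0.8   0.71] t 4.9333
shift [-15.1 -60.    0. ] rot [ -0.    0.1 -29.5]
187.2 pos [ 0.5302 -0.0683  0.124 ] yaw_y 63.7 q [ 0.45  0.55 -0.61  1.93  0.43  0.8   0.71] t 4.9333
shift [-19.6 -67.2   0. ] rot [ -0.    0.1 -33.5]
189.2 pos [ 0.5302 -0.0683  0.124 ] yaw_y 63.7 q [ 0.45  0.55 -0.61  1.93  0.43  0.8   0.71] t 4.9333
shift [-22.  -70.7   0.1] rot [ -0.    0.1 -35.5]
191.2 pos [ 0.5302 -0.0683  0.124 ] yaw_y 63.7 q [ 0.45  0.55 -0.61  1.93  0.43  0.8   0.71] t 4.9333
shift [-24.5 -74.1   0.1] rot [ -0.    0.1 -37.5]
```

Emit:
arm_command:
  translation:
    - [0, -10, 0]
    - [-1, -20, 0]
    - [-3, -31, 0]
    - [-6, -41, 0]
    - [-10, -51, 0]
    - [-13, -56, 0]
    - [-16, -61, 0]
    - [-19, -66, 0]
    - [-21, -69, 0]
    - [-23, -72, 0]
    - [-24, -73, 0]
    - [-24, -73, 0]
  rot:
    - [0, 0, -4.5]
    - [0, 0, -9.5]
    - [0, 0, -14.5]
    - [0, 0, -19.5]
    - [0, 0, -24.5]
    - [0, 0, -27]
    - [0, 0, -30]
    - [0, 0, -33]
    - [0, 0, -34.5]
    - [0, 0, -36]
    - [0, 0, -37]
    - [0, 0, -37]

```text
time_s: 5.93
position: [0.5205, -0.1436, 0.124]
tool_rot: [-0.092, 0.996, 0.0, 0.002]
ft_force: [5.4, 1.1, 1.6]
width: 0.0253
finger_force: 30.7
```

Run:
```python
from h import *
s=sensors.read_state();print(s['ft_force'],s['width'],s['finger_force'])
p=s['position'];piv=np.array([.638,-.122]);v=p[:2]-piv;print(np.hypot(*v),np.degrees(np.arctan2(v[1],v[0])))
```

```text
[5.37351681 1.07424475 1.63745005] 0.025324448040890797 30.67054510116577
0.11942514544056139 -169.56768892916628
```

The lever is at 190.4°, within the detent's reach. I'll release it and let it snap home, then rise.

Emit:
arm_command:
  translation:
    - [0, 0, 0]
    - [0, 0, 0]
    - [0, 0, 0]
    - [0, 0, 0]
    - [0, 0, 0]
    - [0, 0, 0]
    - [0, 0, -30]
    - [0, 0, -60]
    - [0, 0, -90]
    - [0, 0, -110]
    - [0, 0, -110]
    - [0, 0, -110]
  rot:
    - [0, 0, 0]
    - [0, 0, 0]
    - [0, 0, 0]
    - [0, 0, 0]
    - [0, 0, 0]
    - [0, 0, 0]
    - [0, 0, 0]
    - [0, 0, 0]
    - [0, 0, 0]
    - [0, 0, 0]
    - [0, 0, 0]
    - [0, 0, 0]
  claw: 0

```text
time_s: 6.93
position: [0.519, -0.1436, 0.2342]
tool_rot: [-0.091, 0.996, -0.001, 0.001]
ft_force: [0.2, -0.1, -1.1]
width: 0.0858
finger_force: 0.0
```

Run:
```python
from h import *
import cv2
for c in ['wrist','scene']:
    im=grab_frame(c)
    r={}
    for n in ['gearbox','lever_knob','index_stud']:
        m=models.mark_of(c,n)
        if m: r[n]=np.array(m[0]['point']);print(c,n,r[n].round(4),round(m[0]['p'],2))
    for n in r: v=r[n][:2]-[.638,-.122];print(n,np.degrees(np.arctan2(v[1],v[0]))%360)
    cv2.imwrite(f'pics/{c}2.png',im[:,:,::-1])
s=sensors.read_state();print(s['ft_force'],s['time_s'])
```

```text
wrist gearbox [ 6.367e-01 -1.233e-01  1.000e-04] 0.73
wrist lever_knob [ 0.5179 -0.1421  0.1468] 0.74
wrist index_stud [ 0.4682 -0.1582  0.0804] 0.75
gearbox 225.0000000000009
lever_knob 189.5009989805451
index_stud 192.03482909712218
scene gearbox [ 0.6382 -0.1189 -0.001 ] 0.97
scene lever_knob [ 0.5194 -0.1431  0.1396] 0.92
scene index_stud [ 0.4669 -0.1576  0.0786] 0.58
gearbox 86.30861401354913
lever_knob 190.08788249577782
index_stud 191.7535785044043
[ 0.34207524  0.98801351 -0.09481127] 7.3333
```

View pics/wrist2.png

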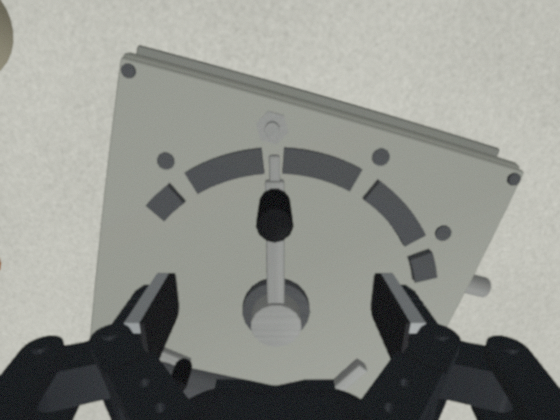

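View pics/scene2.png

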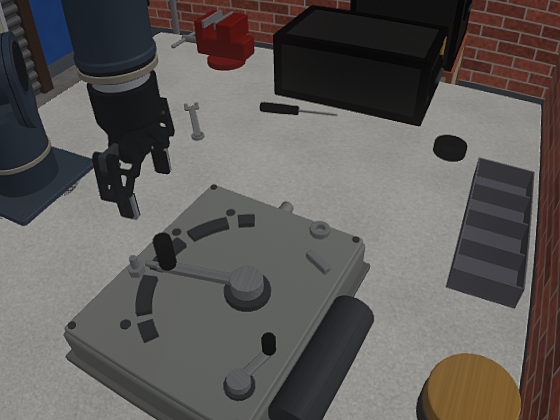

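The wrist view shows the lever tip at (274,160), in the gap between the rim segments, with the stud beyond it at (272,127). The short lever hasn't moved. I'll zoom in to check the lever is centred.

Run:
```python
import cv2
im=cv2.imread('pics/wrist2.png')[100:345,200:350]
cv2.imwrite('pics/z.png',cv2.resize(im,None,fx=2.4,fy=2.4,interpolation=cv2.INTER_CUBIC)*1)
g=cv2.imread('pics/wrist2.png',0)
for r in (154,158,162,166,170): print(r,g[r,255:295].tolist())
```

```text
154 [80, 83, 82, 81, 78, 79, 93, 118, 144, 152, 152, 153, 154, 148, 144, 136, 130, 127, 127, 126, 125, 128, 132, 136, 146, 153, 152, 141, 117, 91, 82, 82, 83, 79, 81, 85, 83, 82, 80, 80]
158 [80, 81, 83, 82, 79, 77, 84, 108, 137, 151, 152, 151, 148, 139, 128, 133, 137, 142, 140, 143, 144, 144, 142, 142, 142, 145, 151, 138, 110, 86, 79, 80, 81, 82, 79, 83, 82, 79, 82, 79]
162 [81, 81, 83, 82, 79, 84, 80, 95, 121, 143, 154, 153, 149, 137, 129, 133, 143, 144, 146, 147, 146, 147, 146, 147, 140, 148, 150, 131, 100, 82, 81, 81, 81, 84, 80, 82, 84, 82, 81, 82]
166 [78, 80, 84, 80, 84, 79, 80, 81, 107, 142, 152, 153, 152, 144, 131, 135, 143, 147, 147, 150, 145, 146, 145, 143, 143, 148, 143, 123, 93, 82, 80, 84, 82, 78, 83, 81, 82, 79, 84, 80]
170 [79, 84, 82, 80, 82, 83, 80, 82, 92, 120, 144, 153, 150, 141, 132, 132, 143, 148, 145, 147, 148, 148, 145, 144, 145, 149, 139, 111, 86, 79, 80, 82, 79, 80, 80, 78, 80, 81, 81, 83]
```

View pics/z.png

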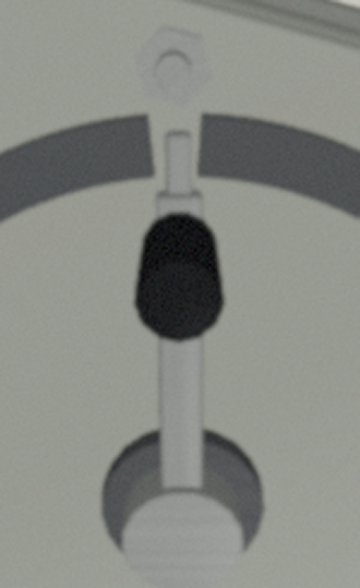

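```bash
python3 - <<'E'
import cv2
g=cv2.imread('pics/w1.png',0)
for r in (150,154,158,162,166): print(r,g[r,255:295].tolist())
E
python3 - <<'E'
from h import *
import cv2
P=camera_params('wrist');Tw=np.array(P['T']);Ti=np.linalg.inv(Tw)
K=np.array([[P['fx'],0,P['cx']],[0,P['fy'],P['cy']],[0,0,1]])
def ray(u,v,z):
    x=cv2.undistortPoints(np.array([[[u,v]]],float),K,np.array(P['dist']))[0,0]
    d=Tw[:3,:3]@[*x,1];o=Tw[:3,3];return (o+d*(z-o[2])/d[2])
for n,u,v,z in [('gap162',272.8,162,.083),('tip162',274,162,.083),('tip162',274,162,.1),('tip162',274,162,.105),('stud base',272,130,.09)]:
    w=ray(u,v,z)[:2]; d=w-[.638,-.122];print(n,z,w.round(4),np.hypot(*d).round(4),np.degrees(np.arctan2(d[1],d[0]))%360)
E
```

```text
150 [78, 77, 78, 76, 76, 76, 73, 78, 93, 117, 144, 152, 151, 151, 151, 142, 129, 121, 116, 120, 119, 120, 123, 121, 124, 131, 140, 149, 149, 142, 122, 91, 77, 77, 79, 75, 76, 79, 77, 78]
154 [78, 76, 80, 72, 76, 79, 80, 78, 82, 107, 139, 151, 151, 151, 146, 132, 119, 124, 134, 138, 140, 142, 143, 141, 143, 146, 145, 146, 149, 139, 108, 83, 76, 78, 73, 77, 77, 78, 74, 77]
158 [75, 77, 79, 75, 76, 81, 76, 78, 78, 94, 125, 143, 152, 149, 147, 131, 119, 125, 132, 137, 137, 140, 142, 142, 143, 147, 148, 147, 146, 136, 100, 76, 78, 78, 76, 77, 78, 80, 77, 76]
162 [80, 77, 74, 77, 78, 76, 76, 74, 74, 85, 109, 141, 153, 152, 145, 133, 118, 123, 134, 137, 137, 142, 141, 143, 141, 146, 146, 145, 142, 126, 96, 77, 75, 76, 78, 75, 74, 77, 80, 75]
166 [76, 76, 79, 80, 78, 75, 79, 77, 75, 80, 96, 123, 145, 150, 150, 142, 121, 122, 133, 140, 137, 138, 143, 142, 144, 146, 144, 146, 136, 114, 90, 74, 79, 78, 74, 79, 75, 76, 76, 76]
gap162 0.083 [ 0.4927 -0.1498] 0.1479 190.81689068539532
tip162 0.083 [ 0.4925 -0.1487] 0.1479 190.41296093412035
tip162 0.1 [ 0.4895 -0.1493] 0.151 190.4055611993972
tip162 0.105 [ 0.4886 -0.1494] 0.1519 190.40344262332619
stud base 0.09 [ 0.4654 -0.1554] 0.1758 190.9444056009095
```

The lever is at 190.4° and the notch centre at 190.8°. It sat about as close to centre in its parking notch, so it's home.

```bash
python3 -c "
from bench import *
print(finish_job())"
```

```text
the job is handed in; nothing more can be done
None
```

The job is handed in: the long lever now rests in the stud-marked notch at +16°, within about 0.4° of its centre, the short lever wasn't touched, and the gripper is clear of everything.

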